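# Assemble the architect's house model on the attic desk

### The job

Put the architectural model together. On the house plot (pale board, red outline) build the house from the bottom up: terracotta ground storey inside the outline, white upper storey on it, dark gable roof on top; on the garage plot (dark board, yellow outline) set the light blue garage inside the outline and put the flat green roof on it. Line every part up squarely with what it stands on, edges even all round, let go of everything, and leave the stapler, mug and tape measure where they are.

Things in the scene. Friction and masses are not known exactly. Their poses are not given: they have to be found in the camera images.
- ground_storey: Loose solid block, the ground storey: terracotta red-brown, top a paler terracotta with two thin partition lines, dark windows and a brown door on its sides. 58 (its x) x 86 (its y) x 34 mm high. Origin at the centre of its underside, z up; stands upright. Grip it across the 58 mm. Either way round (half turn) is right. About 90 to 180 g.
- upper_storey: Loose solid block, the upper storey: white, its top mid-grey with a white border and one thin white line, dark windows. 58 (x) x 86 (y) x 34 mm high. Origin at the centre of its underside, z up; stands upright. Grip across the 58 mm; either way round is right. About 85 to 170 g.
- gable_roof: Loose solid gable roof: two near-black slopes, each with a pale blue roof light, and pale wood gable ends. Its ridge runs along its x, 39 mm above its underside; the upright triangular gable ends are 58 mm apart along x; the span along y is 87 mm at the eaves. Origin at the centre of its underside, z up; stands upright. Grip it along the ridge, pads on the two gable ends under the ridge (58 mm). Either way round is right. About 50 to 100 g.
- garage: Loose solid block, the garage: light blue all over with a grey door on one long side. 52 (x) x 70 (y) x 30 mm high. Origin at the centre of its underside, z up; stands upright. Grip across the 52 mm; either way round is right. About 50 to 105 g.
- green_roof: Loose flat roof slab for the garage: green planted top with darker green dots and an aluminium edge. 56 (x) x 74 (y) x 12 mm thick, so it overhangs the garage 2 mm all round. Origin at the centre of its underside, z up; lies flat, green side up. Grip across the 56 mm; either way round is right. About 35 to 70 g.
- house_plot: Fixed baseboard of the house: pale wood board 80 (x) x 104 (y) x 6 mm thick, with a red 58 x 86 mm rectangle (same axes) marked round its centre. Origin at the centre of its underside; its top is at z = 6 mm.
- garage_plot: Fixed baseboard of the garage: dark grey board 74 (x) x 92 (y) x 6 mm thick, with a yellow 52 x 70 mm rectangle (same axes) marked round its centre. Origin at the centre of its underside; its top is at z = 6 mm.
- stapler: Bystander among the parts, loose: blue stapler with a black foot and a steel strip on top, 30 (x) x 95 (y) x 20 mm high. Origin at the centre of its underside. Leave it alone.
- mug: Bystander, loose: blue ceramic mug, 76 mm across, 85 mm high, handle at its +y, standing to the left of the parts as seen from the robot. Origin at the centre of its underside. Leave it alone.
- tape_measure: Bystander, loose: yellow square tape measure with a black patch on top, 58 x 58 x 30 mm high, lying to the right of the parts as seen from the robot. Origin at the centre of its underside. Leave it alone.
Not all that is in view belongs to the job. What is shaped like the ground_storey but purple is not meant.

How it is judged (in metres and radians):
At the end, for the whole second after the job is handed in: Ground storey and garage centred on their outlines within 10 mm; upper storey on ground storey, gable roof on upper storey, green roof on garage, each centred within 8 mm. All seated within 3 mm in height, level within 0.06 rad, turned within 0.17 rad of the support (either way round), at rest (horizontal distance between ground_storey and house_plot below 0.01 m and z of ground_storey in the frame of house_plot between 0.003 and 0.009 m and angle between the x axis of ground_storey and the x axis of house_plot, either way round below 0.17 rad and angle between each of ground_storey, upper_storey, gable_roof, garage, green_roof's own z axis and vertical below 0.06 rad and linear speed of each of ground_storey, upper_storey, gable_roof, garage, green_roof below 0.02 m/s and angular speed of each of ground_storey, upper_storey, gable_roof, garage, green_roof below 0.2 rad/s and horizontal distance between upper_storey and ground_storey below 0.008 m and z of upper_storey in the frame of ground_storey between 0.031 and 0.037 m and angle between the x axis of upper_storey and the x axis of ground_storey, either way round below 0.17 rad and horizontal distance between gable_roof and upper_storey below 0.008 m and z of gable_roof in the frame of upper_storey between 0.031 and 0.037 m and angle between the x axis of gable_roof and the x axis of upper_storey, either way round below 0.17 rad and horizontal distance between garage and garage_plot below 0.01 m and z of garage in the frame of garage_plot between 0.003 and 0.009 m and angle between the x axis of garage and the x axis of garage_plot, either way round below 0.17 rad and horizontal distance between green_roof and garage below 0.008 m and z of green_roof in the frame of garage between 0.027 and 0.033 m and angle between the x axis of green_roof and the x axis of garage, either way round below 0.17 rad); the robot touches nothing.
It fails at once if a bystander (stapler, mug or tape measure) is shifted by more than 25 mm (distance of any of stapler, mug, tape_measure from where it was at the start of the episode above 0.025 m).
It also fails if it takes over 138 s, if anything falls off the work surface, if the arm or the gripper's body presses on something with over 40 N, if the wrist force passes 120 N, or if a joint passes its speed limit or range.

### The arm

A 6-joint arm with a two-finger parallel gripper is mounted at the origin on the work surface. World frame = base frame: x ahead of the robot, y to its left, z up, the work surface at z = 0. Lengths are in m, angles in degrees, forces in N, time in s.
With the tool pointing down it reaches from about 0.3 to 0.75 m from the base axis. Payload 8.5 kg.
Tool frame: the origin (TCP) lies between the finger pads; the fingertips stand env.finger_overhang ahead of it and the grasp point (between the pads) lies 2 mm behind it (env.finger_overhang is the distance from the TCP to the fingertips, in m); z points along the fingers, y is the line along which they close (so a half turn about z gives the same grasp; the last joint's range is limited). The gripper opens to 85 mm and grips with 20 to 120 N. Pads are 22 mm wide; open, the fingers measure 114 mm over their backs; the gripper's body (76 mm by 85 mm) begins 54 mm behind the grasp point. The pads swing forward as they close: fully open they stand 13 mm farther back than shut.
Start: joints at [-80.69, 21.807, 74.336, -0, 83.858, -12.336], TCP at [0.203, -0.511, 0.248] pointing down, gripper open.
Joint ranges: [-178.18, 178.18], [-50.72, 133.34], [12.68, 142.11], [-81.47, 261.47], [9.98, 163.14], [-165.26, 165.26]. Speed limits (degrees/s): [136.94, 136.94, 180, 180, 180, 180].

### API

Orientations are given as a 3x3 rotation matrix whose columns are the frame's x, y, z axes.
In Python, from rig import env gives the robot as it stands. The module is installed in compiled form; this text tells all that it offers.
- The arm moves only by the tool jog_arm, never from a script. Its arguments are lists of equal length, an entry for each row: "hand": the finger opening in m, from 0 to 0.0854; "travel": the shift along the world's x, y, z in m, a list of three; "yaw": the turn about the world's z in rad. A call has exactly 5 rows; each row shifts and turns the commanded pose from where the row before left it; what a row does not reach is not made up. A row lasts 1/8 s, in which the tool goes at most 62.5 mm and 10.7 degrees, less where a joint would pass 70% of its speed; a pose out of reach is approached as far as the arm can. A call is refused whole if a number of a shift passes 0.0625 or a number of a turn 0.188, either way. A call with a gripper value outside its range is refused whole. The fingers move at their own pace and stop on an object; "grip_force" is the grip in N (left out, the last holds). Time passes only in rows, so rows that do not move let the fingers close, or fill a call up. It gives the time, the measured TCP pose, the force, the opening and the grip force at its end, in the units of the state.
- env.observe(): the state, without advancing time (a new reading comes with each control period).
- env.get_image(name): name is "side" or "top" or "wrist"; returns the picture (400x640x3 uint8, red, green, blue); there is no depth.
- env.calibration(name): a dict with "fx", "fy", "cx", "cy" (pixels), "position" and "rotation" of the camera in the world; the wrist camera has in their place "hand_eye" (4x4, takes a point from camera to tool coordinates, whose origin is the TCP and whose axes are the flange's). Camera axes: x right, y down, z forward; pixel columns grow to the right and rows downward; lengths in m; the calibration is good to about 2 mm. A picture is of the moment at which its call begins: read the wrist's pose just before it. calibration takes no time and is no camera call.
- env.close_job(): hands the job in; it is judged then, once.
The state is a dict: "time_s": time; "q": joint angles; "qvel": joint speeds; "joint_efforts": joint torques, N m; "position": TCP position; "tool_rot": TCP orientation; "ft_force": force on the tool from outside, world axes, zero at the start; "wrist_torque": the same for the moment, N m; "grip_width": finger opening in m; "gripper_force": force on a finger pad.
Only numpy, scipy, OpenCV 4.12 (cv2) and the standard library are available. Lean on these libraries where they do the work, as an engineer would, in place of code of your own. Each camera call takes 0.05 s, during which the arm holds its last target. There are 200 camera calls.

## Working session

There is one attempt and no reset: what is moved stays moved. The work goes in short steps, Python scripts to look and compute and a tool call to move; the robot and the scene stay as the last step left them, time stands still between calls to the robot, and variables do not carry over. Pictures are saved under pics/ and viewed, at most 14 in all, crops included, and the job is handed in when it is done.

Besides the shell and the picture viewer there is one more tool, called after "Emit:" as name([rows], argument=value, ...), one row to a line, values as JSON. jog_arm: Moves the arm, as the interface text tells. Its arguments: {"type":"object","properties":{"hand":{"type":"array"},"travel":{"type":"array"},"yaw":{"type":"array"},"grip_force":{"type":"number"}},"required":["hand","travel","yaw"]}

```bash
mkdir -p pics
python3 - <<'E'
from rig import env
import cv2
s=env.observe()
print(s['time_s'],s['position'],s['tool_rot'],s['grip_width'],env.finger_overhang)
for n in('top','side'):
    cv2.imwrite(f'pics/{n}0.png',env.get_image(n)[:,:,::-1]); print(n,env.calibration(n))
print(env.calibration('wrist'))
E
```

```text
0.0 [ 0.20285663 -0.51092827  0.24769949] [[ 9.29470188e-01  3.68897159e-01 -2.34797093e-04]
 [ 3.68897086e-01 -9.29469056e-01  1.48795033e-03]
 [ 3.30664018e-04 -1.46962144e-03 -9.99998865e-01]] 0.08570966020273303 0.017
top {'fx': 512.0862754941417, 'fy': 512.0862754941417, 'cx': 328.32392705205086, 'cy': 189.68383508951626, 'position': array([0.2686719 , 0.00918664, 1.54765508]), 'rotation': array([[ 0.01647774, -0.9876904 ,  0.15555116],
       [-0.99986345, -0.01647151,  0.00132908],
       [ 0.00124944, -0.15555182, -0.98782694]])}
side {'fx': 401.69347480982367, 'fy': 401.69347480982367, 'cx': 320.56188800630895, 'cy': 200.5272141702394, 'position': array([0.18216527, 0.82276358, 0.93842381]), 'rotation': array([[-9.35054571e-01, -2.53629609e-01,  2.47679170e-01],
       [-3.54503806e-01,  6.68922245e-01, -6.53352953e-01],
       [ 3.15480997e-05, -6.98723874e-01, -7.15391464e-01]])}
{'fx': 291.96565992546476, 'fy': 291.96565992546476, 'cx': 318.4227309161308, 'cy': 200.96518156277722, 'hand_eye': array([[ 5.41863309e-04, -9.64065588e-01, -2.65663789e-01,
         6.76115861e-02],
       [ 9.99999656e-01,  3.55624589e-04,  7.49133690e-04,
         1.31711915e-03],
       [-6.27737436e-04, -2.65664103e-01,  9.64065449e-01,
        -1.25979415e-01],
       [ 0.00000000e+00,  0.00000000e+00,  0.00000000e+00,
         1.00000000e+00]])}
```

View pics/top0.png

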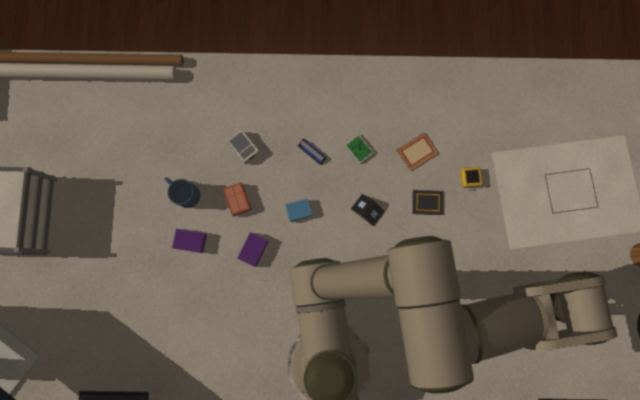

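View pics/side0.png

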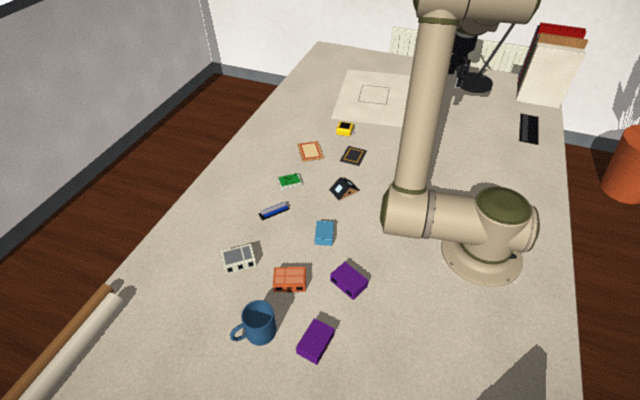

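Top view candidates for the ground storey: terracotta (238,199), purple blocks at (189,240) and (253,249), which are decoys. The rest: upper storey (243,146), garage (299,210), gable roof (368,209), green roof (360,149), house plot (418,152), garage plot (428,202). Bystanders: stapler (312,152), mug (183,192), tape measure (471,177). I'll check the choice in enlarged crops.

Run:
```python
import cv2
im=cv2.imread('pics/top0.png')
cv2.imwrite('pics/cA.png',cv2.resize(im[125:245,215:375],None,fx=5,fy=5,interpolation=cv2.INTER_CUBIC))
cv2.imwrite('pics/cB.png',cv2.resize(im[125:245,335:495],None,fx=5,fy=5,interpolation=cv2.INTER_CUBIC))
```

```text
(no output)
```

View pics/cA.png

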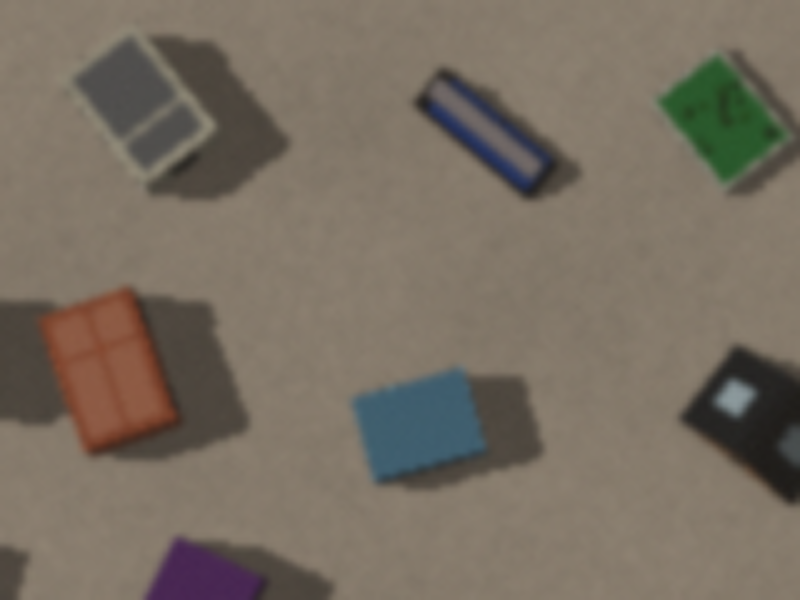

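View pics/cB.png

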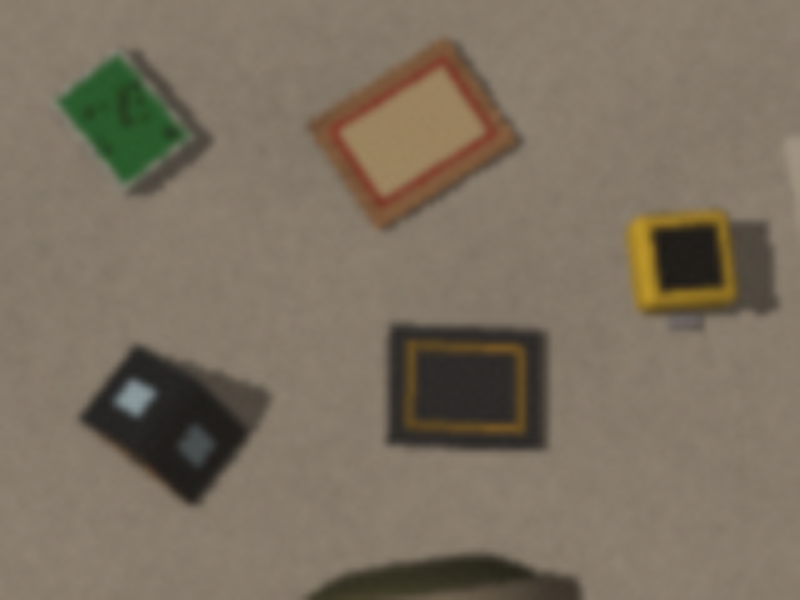

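Crops confirm: terracotta block top corners (42,318),(132,290),(178,418),(93,452) with two partition lines is the ground storey; the rest as described. Fitting the known sizes.

```bash
cat > h.py <<'E'
from rig import env
import numpy as np, cv2
from scipy.optimize import least_squares
def cam(name,s=None):
    c=env.calibration(name); K=np.array([[c['fx'],0,c['cx']],[0,c['fy'],c['cy']],[0,0,1]])
    if 'hand_eye' in c:
        T=np.eye(4);T[:3,:3]=s['tool_rot'];T[:3,3]=s['position'];T=T@c['hand_eye'];return K,T[:3,:3],T[:3,3]
    return K,np.array(c['rotation']),np.array(c['position'])
def ray(C,px,z):
    K,R,p=C; px=np.atleast_2d(px).astype(float)
    d=(R@np.linalg.inv(K)@np.c_[px,np.ones(len(px))].T).T
    return (p+d*((z-p[2])/d[:,2])[:,None])[:,:2]
def fit(P,sx,sy):
    """corners P in order, -> x,y,angle of part's x axis (mod 180), rms mm"""
    P=np.asarray(P); best=None
    Q=np.array([[-1,-1],[1,-1],[1,1],[-1,1]])*[sx/2,sy/2]
    for S in (P,P[::-1]):
        for k in range(4):
            T=np.roll(S,k,axis=0); c=T.mean(0); H=((T-c).T@Q)
            th=np.arctan2(H[1,0]-H[0,1],H[0,0]+H[1,1]); R=np.array([[np.cos(th),-np.sin(th)],[np.sin(th),np.cos(th)]])
            e=np.sqrt(((Q@R.T+c-T)**2).sum(1).mean())*1000
            if best is None or e<best[3]: best=(c[0],c[1],(np.degrees(th)+90)%180-90,e)
    return np.round(best,4)
E
python3 - <<'E'
from h import *
C=cam('top')
A=(215,125);B=(335,125)
D={'ground':(A,[(42,318),(132,290),(178,418),(93,452)],.034,.058,.086),
'upper':(A,[(70,80),(135,32),(215,125),(148,185)],.034,.058,.086),
'garage':(A,[(353,400),(463,370),(486,450),(377,482)],.030,.052,.070),
'green':(A,[(657,100),(722,52),(792,138),(727,188)],.012,.056,.074),
'gable':(B,[(80,418),(135,345),(248,435),(192,503)],.0,.058,.087),
'hplot':(B,[(310,125),(450,38),(522,142),(382,230)],.006,.080,.104),
'hred':(B,[(330,128),(446,58),(498,132),(382,208)],.006,.058,.086),
'gplot':(B,[(390,325),(546,330),(545,448),(388,445)],.006,.074,.092),
'tape':(B,[(630,215),(728,210),(735,302),(640,310)],.03,.058,.058),
'stapler':(A,[(415,102),(445,68),(555,162),(530,195)],.01,.03,.095)}
for k,(o,p,z,a,b) in D.items():
    px=(np.array(p)+.5)/5-.5+o
    print(k,fit(ray(C,px,z),a,b))
print('mug',ray(C,[(183,192)],.085))
s=env.observe();print(s['time_s'],np.degrees(np.arctan2(s['tool_rot'][1,1],s['tool_rot'][0,1])))
E
```

```text
ground [  0.476    0.2837 -68.0346   2.1328]
upper [  0.6378   0.2722 -49.7003   5.1091]
garage [ 0.4458  0.099  17.11    1.3687]
green [  0.6404  -0.0825 -51.364    3.4924]
gable [  0.453   -0.1084 -37.401    1.7305]
hplot [ 0.6359 -0.2628 33.3755  0.797 ]
hred [ 0.6372 -0.2616 33.2928  0.8721]
gplot [ 0.4788 -0.2922 -0.8998  1.7072]
tape [  0.5553  -0.4188 -85.7745   0.9184]
stapler [  0.6307   0.064  -39.1914   2.6103]
mug [[0.48522275 0.43073438]]
0.1 -68.35331816923309
```

Emit:
jog_arm([
  [0.0182,0.053,-0.0032],
  [0.0182,0.053,-0.0032],
  [0.0182,0.053,-0.0032],
  [0.0182,0.053,-0.0032],
  [0.0182,0.053,-0.0032],
], hand=[0.085,0.085,0.085,0.085,0.085], yaw=[0,0,0,0,0])

```text
time_s: 0.72
position: [0.294, -0.2444, 0.2321]
tool_rot: [[0.93, 0.368, -0.0], [0.368, -0.93, 0.0], [0.0, -0.0, -1.0]]
ft_force: [1.0, -0.7, 0.1]
grip_width: 0.085
gripper_force: 0.0
```

Emit:
jog_arm([
  [0.0182,0.053,-0.0032],
  [0.0182,0.053,-0.0032],
  [0.0182,0.053,-0.0032],
  [0.0182,0.053,-0.0032],
  [0.0182,0.053,-0.0032],
], hand=[0.085,0.085,0.085,0.085,0.085], yaw=[0,0,0,0,0])

```text
time_s: 1.35
position: [0.3851, 0.0207, 0.2162]
tool_rot: [[0.93, 0.369, 0.0], [0.369, -0.93, -0.0], [0.0, 0.0, -1.0]]
ft_force: [0.4, -1.1, 0.1]
grip_width: 0.0853
gripper_force: 0.0
```

Emit:
jog_arm([
  [0.0182,0.053,-0.0032],
  [0.0182,0.053,-0.0032],
  [0.0182,0.053,-0.0032],
  [0.0182,0.053,-0.0032],
  [0.0182,0.053,-0.0032],
], hand=[0.085,0.085,0.085,0.085,0.085], yaw=[0,0,0,0,0])

```text
time_s: 1.98
position: [0.4761, 0.2857, 0.1999]
tool_rot: [[0.929, 0.369, -0.0], [0.369, -0.929, -0.0], [-0.001, 0.0, -1.0]]
ft_force: [1.2, -1.2, 0.8]
grip_width: 0.0853
gripper_force: 0.0
```

```bash
cat >> h.py <<'E'
def st():
    s=env.observe();print(round(s['time_s'],2),np.round(s['position'],4),'yaw',round(np.degrees(np.arctan2(s['tool_rot'][1,1],s['tool_rot'][0,1])),1),'w',round(s['grip_width'],4),'F',np.round(s['ft_force'],1));return s
def shot(name,nm='wrist'):
    s=st();im=env.get_image(nm)[:,:,::-1].copy();cv2.imwrite(f'pics/{name}.png',im);np.savez(f'pics/{name}.npz',position=s['position'],tool_rot=s['tool_rot']);return im
E
python3 -c "
from h import *
shot('w1')"
```

```text
1.98 [0.4761 0.2857 0.1999] yaw -68.3 w 0.0853 F [ 1.2 -1.2  0.8]
```

View pics/w1.png

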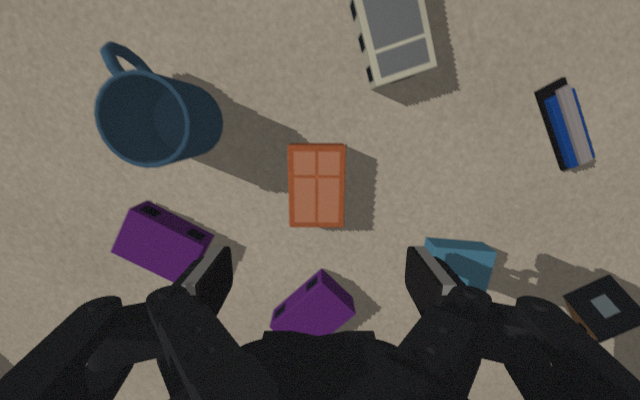

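Wrist view: ground storey top corners (289,144),(346,144),(345,227),(290,227), square to the view. The purple decoys at (160,240) and (313,300) are clear of the finger line.

```bash
python3 -c "
from h import *
C=cam('wrist',dict(np.load('pics/w1.npz')))
print(fit(ray(C,[(288.5,143.5),(346,143.5),(345,227.5),(290,227.5)],.034),.058,.086))
print(ray(C,[(372,88),(436,67)],.034))
"
```

```text
[  0.4779   0.2859 -68.2308   1.1031]
[[0.58523727 0.27345202]
 [0.62353734 0.22621703]]
```

Emit:
jog_arm([
  [0.001,-0.0005,-0.045],
  [0,0,-0.045],
  [0,0,-0.045],
  [0,0,-0.03],
  [0,0,-0.012],
], hand=[0.085,0.085,0.085,0.085,0.085], yaw=[0,0,0,0,0])

```text
time_s: 2.65
position: [0.4761, 0.283, 0.0217]
tool_rot: [[0.929, 0.369, -0.003], [0.369, -0.929, -0.001], [-0.003, -0.0, -1.0]]
ft_force: [-0.2, 0.1, 0.1]
grip_width: 0.085
gripper_force: 0.0
```

Emit:
jog_arm([
  [0,0,0],
  [0,0,0],
  [0,0,0],
  [0,0,0],
  [0,0,0],
], hand=[0.05,0.05,0.05,0.05,0.05], yaw=[0,0,0,0,0], grip_force=40)

```text
time_s: 3.28
position: [0.4774, 0.2835, 0.0245]
tool_rot: [[0.929, 0.369, 0.002], [0.369, -0.929, 0.001], [0.002, 0.0, -1.0]]
ft_force: [-0.7, -0.5, 7.4]
grip_width: 0.0575
gripper_force: 44.7
```

Emit:
jog_arm([
  [0,0,0.03],
  [0,0,0.05],
  [0,-0.02,0.05],
  [0.005,-0.05,0.03],
  [0.005,-0.055,0.015],
], hand=[0.05,0.05,0.05,0.05,0.05], yaw=[0,0,0,0,0])

```text
time_s: 3.9
position: [0.4871, 0.1573, 0.2004]
tool_rot: [[0.929, 0.37, 0.003], [0.37, -0.929, 0.0], [0.003, 0.001, -1.0]]
ft_force: [0.2, 0.3, -2.1]
grip_width: 0.0573
gripper_force: 43.9
```

Emit:
jog_arm([
  [0.005,-0.055,0],
  [0.005,-0.055,0],
  [0.005,-0.055,0],
  [0.005,-0.055,0],
  [0.005,-0.055,0],
], hand=[0.05,0.05,0.05,0.05,0.05], yaw=[0,0,0,0,0])

```text
time_s: 4.53
position: [0.5116, -0.1185, 0.1986]
tool_rot: [[0.93, 0.369, 0.0], [0.369, -0.93, -0.0], [0.0, 0.0, -1.0]]
ft_force: [0.2, 0.3, -0.8]
grip_width: 0.0569
gripper_force: 43.9
```

Emit:
jog_arm([
  [0.005,-0.055,0],
  [0.005,-0.055,0],
  [0.005,-0.05,0],
  [0.005,-0.01,0],
  [0,0,0],
], hand=[0.05,0.05,0.05,0.05,0.05], yaw=[0,0,0,0,0])

```text
time_s: 5.15
position: [0.5318, -0.2865, 0.1981]
tool_rot: [[0.93, 0.368, -0.0], [0.368, -0.93, 0.001], [-0.0, -0.001, -1.0]]
ft_force: [-0.6, 0.8, -1.0]
grip_width: 0.057
gripper_force: 43.8
```

```bash
python3 -c "
from h import *
shot('w2')"
```

```text
5.15 [ 0.5318 -0.2865  0.1981] yaw -68.4 w 0.057 F [-0.6  0.8 -1. ]
```

View pics/w2.png

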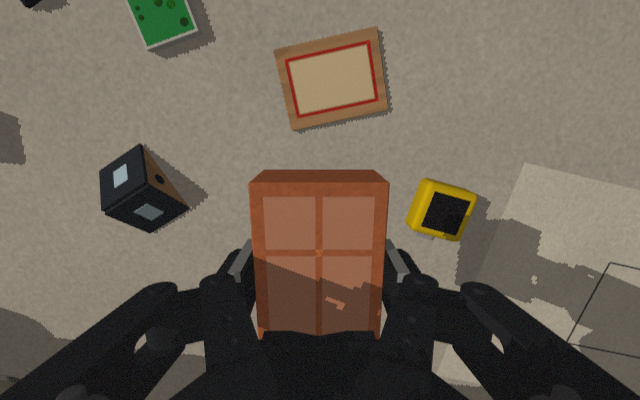

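Plot: red corners (285,61),(369,41),(378,101),(298,118), board (274,51),(378,27),(388,107),(292,131). Far top edge of the held block at row 182.

```bash
python3 -c "
from h import *
s=dict(np.load('pics/w2.npz'));C=cam('wrist',s)
print(fit(ray(C,[(285,61),(370,41),(378,101),(298,118)],.006),.058,.086))
print(fit(ray(C,[(274,51),(378,27),(388,107),(292,131)],.006),.08,.104))
q=ray(C,[(250,182),(389,182)],.198-.0245+.034)-s['position'][:2]
print('in tool',q@s['tool_rot'][:2,:2])
"
```

```text
[ 0.6364 -0.262  33.4147  0.9478]
[ 0.6369 -0.2619 33.8456  1.8786]
in tool [[ 0.04348336 -0.02642172]
 [ 0.04351491  0.03011787]]
```

Emit:
jog_arm([
  [0.01,0.0025,0],
  [0.01,0.0025,0],
  [0.01,0.0025,0],
  [0.01,0.0025,0],
  [0.01,0.0025,0],
], hand=[0.05,0.05,0.05,0.05,0.05], yaw=[0.178,0.178,0.178,0.178,0.178])

```text
time_s: 5.82
position: [0.5822, -0.2721, 0.1987]
tool_rot: [[0.291, 0.957, -0.0], [0.957, -0.291, 0.0], [0.0, -0.0, -1.0]]
ft_force: [-0.9, 1.3, -1.1]
grip_width: 0.057
gripper_force: 43.8
```

Emit:
jog_arm([
  [0.01,0.0025,-0.02],
  [0.01,0.0025,-0.02],
  [0.01,0.0025,-0.02],
  [0.01,0.0025,-0.02],
  [0.0145,0.002,-0.02],
], hand=[0.05,0.05,0.05,0.05,0.05], yaw=[0.178,0.178,0.178,0.178,0.178])

```text
time_s: 6.45
position: [0.6367, -0.2601, 0.0982]
tool_rot: [[-0.56, 0.828, -0.0], [0.828, 0.56, 0.0], [0.0, -0.0, -1.0]]
ft_force: [0.8, -0.4, -2.0]
grip_width: 0.0574
gripper_force: 43.8
```

```bash
python3 -c "
from h import *
st()"
```

```text
6.45 [ 0.6367 -0.2601  0.0982] yaw 34.1 w 0.0574 F [ 0.8 -0.4 -2. ]
```

Emit:
jog_arm([
  [0,-0.0015,-0.03],
  [0,0,-0.02],
  [0,0,-0.01],
  [0,0,-0.004],
  [0,0,-0.002],
], hand=[0.05,0.05,0.05,0.05,0.05], yaw=[-0.01,0,0,0,0])

```text
time_s: 7.08
position: [0.6367, -0.2635, 0.0331]
tool_rot: [[-0.546, 0.838, 0.001], [0.838, 0.546, -0.001], [-0.001, 0.001, -1.0]]
ft_force: [0.1, -0.3, -1.3]
grip_width: 0.0572
gripper_force: 43.9
```

Emit:
jog_arm([
  [0,0.0012,-0.0015],
  [0,0,-0.001],
  [0,0,0],
  [0,0,0],
  [0,0,0],
], hand=[0.05,0.05,0.05,0.085,0.085], yaw=[0,0,0,0,0])

```text
time_s: 7.7
position: [0.6364, -0.2626, 0.0297]
tool_rot: [[-0.545, 0.838, 0.0], [0.838, 0.545, -0.0], [-0.0, -0.0, -1.0]]
ft_force: [-0.1, 0.5, 0.4]
grip_width: 0.0846
gripper_force: 0.0
```

Emit:
jog_arm([
  [0,0,0],
  [0,0,0],
  [0,0,0.04],
  [0,0,0.06],
  [0,0,0.06],
], hand=[0.085,0.085,0.085,0.085,0.085], yaw=[0,0,0,0,0])

```text
time_s: 8.32
position: [0.6362, -0.2624, 0.1915]
tool_rot: [[-0.546, 0.838, -0.0], [0.838, 0.546, 0.0], [0.0, -0.0, -1.0]]
ft_force: [0.4, 0.2, 0.4]
grip_width: 0.0851
gripper_force: 0.0
```

```bash
python3 -c "
from h import *
shot('w3')"
```

```text
8.32 [ 0.6362 -0.2624  0.1915] yaw 33.1 w 0.0851 F [0.4 0.2 0.4]
```

View pics/w3.png

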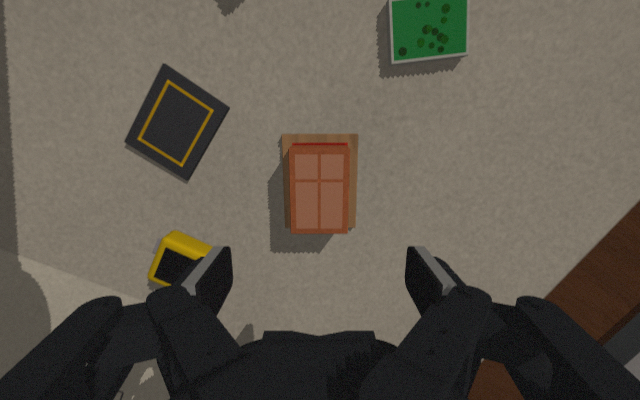

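Ground storey sits on the plot; top corners (289,144),(351,144),(349,234),(291,234). Garage plot board (164,63),(229,107),(188,180),(125,142), yellow (165,79),(214,108),(182,166),(138,139).

```bash
python3 -c "
from h import *
s=dict(np.load('pics/w3.npz'));C=cam('wrist',s)
print(fit(ray(C,[(289,143.5),(351,143.5),(349,234),(291,234)],.040),.058,.086))
print(fit(ray(C,[(164,63),(229,107),(188,180),(125,142)],.006),.074,.092))
print(fit(ray(C,[(165,79),(214,108),(182,166),(138,139)],.006),.052,.07))
print(ray(C,[(281,134),(357,134)],.006),ray(C,[(391,63),(468,56)],.012))
"
```

```text
[ 0.6377 -0.2618 33.1482  2.3474]
[ 0.4798 -0.2908 -0.867   0.5749]
[ 0.4779 -0.2911  0.3786  0.9673]
[[ 0.57512461 -0.23988797]
 [ 0.64140737 -0.19669436]] [[ 0.62969483 -0.12461756]
 [ 0.6875917  -0.07957205]]
```

Emit:
jog_arm([
  [-0.01,0.0535,0],
  [-0.01,0.0535,0],
  [0,0.0535,0],
  [0,0.0535,0],
  [0,0.0535,0],
], hand=[0.085,0.085,0.085,0.085,0.085], yaw=[-0.146,-0.146,-0.146,-0.146,-0.146])

```text
time_s: 9.0
position: [0.6162, 0.0067, 0.1897]
tool_rot: [[0.157, 0.988, 0.0], [0.988, -0.157, -0.0], [0.0, 0.0, -1.0]]
ft_force: [1.6, -0.8, -0.8]
grip_width: 0.0847
gripper_force: 0.0
```

Emit:
jog_arm([
  [0,0.0535,0],
  [0,0.0535,0],
  [0,0.0535,0],
  [0.01,0.0535,0],
  [0.01,0.0535,0],
], hand=[0.085,0.085,0.085,0.085,0.085], yaw=[-0.146,-0.146,-0.146,-0.146,-0.146])

```text
time_s: 9.62
position: [0.6364, 0.2743, 0.1898]
tool_rot: [[0.776, 0.631, 0.0], [0.631, -0.776, -0.0], [0.0, 0.0, -1.0]]
ft_force: [0.2, -1.4, 1.0]
grip_width: 0.0848
gripper_force: 0.0
```

```bash
python3 -c "
from h import *
shot('w4')"
```

```text
9.62 [0.6364 0.2743 0.1898] yaw -50.9 w 0.0848 F [ 0.2 -1.4  1. ]
```

View pics/w4.png

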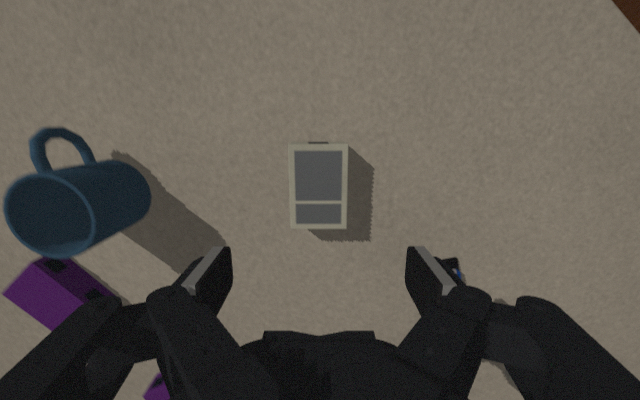

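Upper storey centred, top corners (289,145),(349,145),(347,229),(290,229).

```bash
python3 -c "
from h import *
s=dict(np.load('pics/w4.npz'));C=cam('wrist',s)
print(fit(ray(C,[(289,144.5),(349,144.5),(347,229),(290,229)],.034),.058,.086))
"
```

```text
[  0.6395   0.2743 -51.0559   0.4783]
```

Emit:
jog_arm([
  [0.0025,0,-0.045],
  [0,0,-0.045],
  [0,0,-0.04],
  [0,0,-0.025],
  [0,0,-0.009],
], hand=[0.085,0.085,0.085,0.085,0.085], yaw=[0,0,0,0,0])

```text
time_s: 10.3
position: [0.6382, 0.2723, 0.024]
tool_rot: [[0.773, 0.635, -0.003], [0.635, -0.773, -0.001], [-0.002, -0.001, -1.0]]
ft_force: [-0.1, 0.5, 1.1]
grip_width: 0.0848
gripper_force: 0.0
```

Emit:
jog_arm([
  [0,0,0],
  [0,0,0],
  [0,0,0],
  [0,0,0],
  [0,0,0],
], hand=[0.05,0.05,0.05,0.05,0.05], yaw=[0,0,0,0,0])

```text
time_s: 10.92
position: [0.6395, 0.2727, 0.0273]
tool_rot: [[0.773, 0.635, 0.002], [0.635, -0.773, 0.001], [0.002, 0.001, -1.0]]
ft_force: [-0.4, -0.1, 5.7]
grip_width: 0.0573
gripper_force: 45.5
```

Emit:
jog_arm([
  [0,0,0.03],
  [0,-0.005,0.05],
  [0,-0.03,0.04],
  [-0.01,-0.05,0.02],
  [-0.01,-0.05,0],
], hand=[0.05,0.05,0.05,0.05,0.05], yaw=[0,0,0,0.146,0.146])

```text
time_s: 11.55
position: [0.619, 0.1363, 0.1678]
tool_rot: [[0.553, 0.833, 0.004], [0.833, -0.553, -0.0], [0.002, 0.003, -1.0]]
ft_force: [0.4, 0.4, -1.8]
grip_width: 0.0572
gripper_force: 44.7
```

Emit:
jog_arm([
  [0,-0.05,0],
  [0,-0.05,0],
  [0,-0.05,0],
  [0,-0.05,0],
  [0,-0.05,0],
], hand=[0.05,0.05,0.05,0.05,0.05], yaw=[0.146,0.146,0.146,0.146,0.146])

```text
time_s: 12.18
position: [0.6186, -0.1141, 0.1659]
tool_rot: [[-0.143, 0.99, -0.0], [0.99, 0.143, 0.0], [0.0, -0.0, -1.0]]
ft_force: [0.2, -0.2, -0.7]
grip_width: 0.057
gripper_force: 44.7
```

Emit:
jog_arm([
  [0.009,-0.05,0],
  [0.009,-0.05,0],
  [0,-0.05,0],
  [0,0,0],
  [0,0,0],
], hand=[0.05,0.05,0.05,0.05,0.05], yaw=[0.146,0.146,0.146,0,0])

```text
time_s: 12.8
position: [0.6367, -0.2619, 0.1656]
tool_rot: [[-0.545, 0.839, -0.001], [0.839, 0.545, 0.001], [0.001, -0.0, -1.0]]
ft_force: [0.1, 1.0, -1.7]
grip_width: 0.0571
gripper_force: 44.7
```

```bash
python3 -c "
from h import *
st()"
```

```text
12.8 [ 0.6367 -0.2619  0.1656] yaw 33.0 w 0.0571 F [ 0.1  1.  -1.7]
```

Emit:
jog_arm([
  [0,-0.001,-0.04],
  [0,0,-0.03],
  [0,0,-0.018],
  [0,0,-0.005],
  [0,0,0],
], hand=[0.05,0.05,0.05,0.05,0.05], yaw=[0,0,0,0,0])

```text
time_s: 13.42
position: [0.6373, -0.2633, 0.0736]
tool_rot: [[-0.546, 0.838, 0.001], [0.838, 0.546, -0.001], [-0.001, 0.001, -1.0]]
ft_force: [-0.5, -0.2, -1.2]
grip_width: 0.0569
gripper_force: 44.7
```

Emit:
jog_arm([
  [-0.0005,0,-0.003],
  [0,0,-0.002],
  [0,0,-0.001],
  [0,0,-0.0005],
  [0,0,0],
], hand=[0.05,0.05,0.05,0.05,0.085], yaw=[0,0,0,0,0])

```text
time_s: 14.05
position: [0.6365, -0.2636, 0.0666]
tool_rot: [[-0.545, 0.838, 0.001], [0.838, 0.545, -0.0], [-0.001, 0.0, -1.0]]
ft_force: [0.2, 0.4, -0.5]
grip_width: 0.0733
gripper_force: 0.0
```

Emit:
jog_arm([
  [0,0,0],
  [0,0,0],
  [0,0,0.04],
  [0,0,0.06],
  [0,0,0.04],
], hand=[0.085,0.085,0.085,0.085,0.085], yaw=[0,0,0,0,0])

```text
time_s: 14.68
position: [0.6367, -0.2636, 0.2093]
tool_rot: [[-0.546, 0.838, 0.003], [0.838, 0.546, -0.002], [-0.003, 0.001, -1.0]]
ft_force: [0.2, 1.2, -0.3]
grip_width: 0.085
gripper_force: 0.0
```

```bash
python3 -c "
from h import *
shot('w5')"
```

```text
14.68 [ 0.6367 -0.2636  0.2093] yaw 33.1 w 0.085 F [ 0.2  1.2 -0.3]
```

View pics/w5.png

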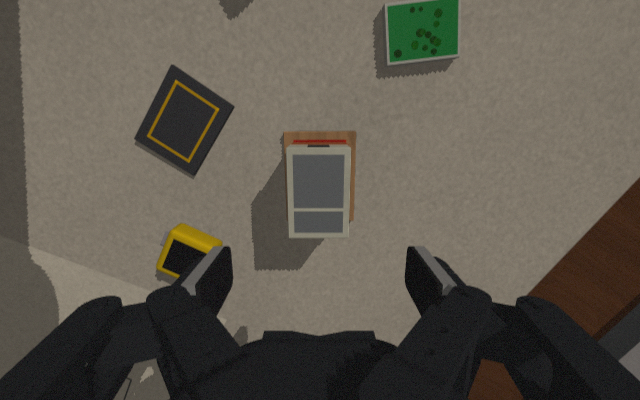

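Upper storey stacked: corners (286,146),(351,146),(349,238),(289,238). Green roof top corners about (384,5),(458,-2),(459,57),(388,65).

```bash
python3 -c "
from h import *
s=dict(np.load('pics/w5.npz'));C=cam('wrist',s)
print(fit(ray(C,[(286,146),(351,146),(349,238),(289,238)],.074),.058,.086))
print(fit(ray(C,[(384,5),(458,-2),(459,57),(388,65)],.012),.056,.074))
"
```

```text
[ 0.6372 -0.2633 33.3114  0.7419]
[  0.6413  -0.0821 -50.5508   2.2307]
```

Emit:
jog_arm([
  [-0.023,0.02,0],
  [-0.023,0.02,0],
  [-0.023,0.02,0],
  [-0.023,0.02,0],
  [-0.023,0.02,0],
], hand=[0.085,0.085,0.085,0.085,0.085], yaw=[-0.154,-0.154,-0.154,-0.154,-0.154])

```text
time_s: 15.35
position: [0.5205, -0.1628, 0.2061]
tool_rot: [[0.197, 0.98, -0.0], [0.98, -0.197, 0.0], [0.0, -0.0, -1.0]]
ft_force: [0.9, 0.3, 0.2]
grip_width: 0.085
gripper_force: 0.0
```

Emit:
jog_arm([
  [-0.023,0.018,0],
  [-0.023,0.019,0],
  [-0.023,0.018,0],
  [0,0,0],
  [0,0,0],
], hand=[0.085,0.085,0.085,0.085,0.085], yaw=[-0.154,-0.154,-0.154,0,0])

```text
time_s: 15.98
position: [0.4529, -0.1089, 0.2064]
tool_rot: [[0.608, 0.794, 0.001], [0.794, -0.608, -0.0], [0.0, 0.001, -1.0]]
ft_force: [-0.3, -0.9, -0.4]
grip_width: 0.0847
gripper_force: 0.0
```

```bash
python3 -c "
from h import *
shot('w6')"
```

```text
15.97 [ 0.4529 -0.1089  0.2064] yaw -37.4 w 0.0847 F [-0.3 -0.9 -0.4]
```

View pics/w6.png

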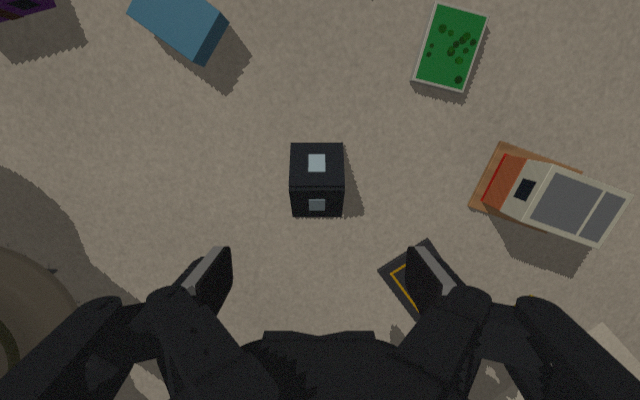

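Gable roof: far eave (291,143)-(342,143), ridge (289,188)-(345,188), near eave (292,217)-(343,217). Green roof (437,2),(488,17),(464,94),(411,82).

```bash
python3 -c "
from h import *
s=dict(np.load('pics/w6.npz'));C=cam('wrist',s)
R=s['tool_rot'][:2,:2]
for z,p in((0.002,[(291,143),(342,143)]),(.039,[(289,188),(345,188)]),(.002,[(292,217),(343,217)])):
  q=ray(C,p,z); print((q-s['position'][:2])@R*1000)
print(fit(ray(C,[(437,2),(488,17),(464,94),(411,82)],.012),.056,.074))
"
```

```text
[[ 42.64563259 -28.81201552]
 [ 42.67032511  27.95041531]]
[[ -0.21567892 -28.62242524]
 [ -0.20362596  29.05027068]]
[[-44.09513356 -29.73929194]
 [-44.0919123   31.05291375]]
[  0.64    -0.0826 -50.3559   1.531 ]
```

Emit:
jog_arm([
  [0,0,-0.045],
  [0,0,-0.05],
  [0,0,-0.045],
  [0,0,-0.03],
  [0,0,-0.01],
], hand=[0.085,0.085,0.085,0.085,0.085], yaw=[0,0,0,0,0])

```text
time_s: 16.65
position: [0.4523, -0.1087, 0.0247]
tool_rot: [[0.609, 0.793, -0.002], [0.793, -0.609, 0.001], [-0.0, -0.003, -1.0]]
ft_force: [0.5, -0.3, -0.2]
grip_width: 0.0847
gripper_force: 0.0
```

Emit:
jog_arm([
  [0,0,0],
  [0,0,0],
  [0,0,0],
  [0,0,0],
  [0,0,0],
], hand=[0.085,0.05,0.05,0.05,0.05], yaw=[0,0,0,0,0])

```text
time_s: 17.27
position: [0.4529, -0.1088, 0.0275]
tool_rot: [[0.609, 0.793, 0.002], [0.793, -0.609, -0.001], [0.0, 0.002, -1.0]]
ft_force: [-0.3, 0.6, 5.4]
grip_width: 0.0572
gripper_force: 43.1
```

Emit:
jog_arm([
  [0,0,0.03],
  [0,0,0.05],
  [0,0,0.05],
  [0.023,-0.019,0.04],
  [0.023,-0.019,0],
], hand=[0.05,0.05,0.05,0.05,0.05], yaw=[0,0,0.154,0.154,0.154])

```text
time_s: 17.9
position: [0.4999, -0.1473, 0.2004]
tool_rot: [[0.186, 0.982, 0.007], [0.982, -0.186, -0.004], [-0.003, 0.008, -1.0]]
ft_force: [-0.2, 0.6, -1.8]
grip_width: 0.057
gripper_force: 43.5
```

Emit:
jog_arm([
  [0.023,-0.019,0],
  [0.023,-0.02,0],
  [0.023,-0.019,0],
  [0.023,-0.019,0],
  [0.023,-0.02,0],
], hand=[0.05,0.05,0.05,0.05,0.05], yaw=[0.154,0.154,0.154,0.154,0.154])

```text
time_s: 18.52
position: [0.6139, -0.244, 0.1969]
tool_rot: [[-0.55, 0.835, 0.0], [0.835, 0.55, -0.0], [-0.0, 0.0, -1.0]]
ft_force: [0.4, -0.8, -0.3]
grip_width: 0.0573
gripper_force: 43.5
```

Emit:
jog_arm([
  [0.023,-0.019,0],
  [0,0,-0.02],
  [0,0,-0.02],
  [0,0,-0.01],
  [0,0,0],
], hand=[0.05,0.05,0.05,0.05,0.05], yaw=[0,0,0,0,0])

```text
time_s: 19.15
position: [0.6362, -0.2624, 0.1462]
tool_rot: [[-0.546, 0.838, -0.001], [0.838, 0.546, 0.0], [0.001, -0.0, -1.0]]
ft_force: [-0.5, -0.0, -0.9]
grip_width: 0.0575
gripper_force: 43.6
```

```bash
python3 -c "
from h import *
st()"
```

```text
19.15 [ 0.6362 -0.2624  0.1462] yaw 33.1 w 0.0575 F [-0.5 -0.  -0.9]
```

Emit:
jog_arm([
  [0.0005,-0.0007,-0.02],
  [0,0,-0.014],
  [0,0,-0.006],
  [0,0,0],
  [0,0,0],
], hand=[0.05,0.05,0.05,0.05,0.05], yaw=[0,0,0,0,0])

```text
time_s: 19.77
position: [0.6372, -0.2634, 0.1071]
tool_rot: [[-0.546, 0.838, 0.001], [0.838, 0.546, -0.001], [-0.001, 0.001, -1.0]]
ft_force: [0.0, 0.5, -1.4]
grip_width: 0.057
gripper_force: 43.6
```

Emit:
jog_arm([
  [0,0,-0.003],
  [0,0,-0.002],
  [0,0,-0.001],
  [0,0,0],
  [0,0,0],
], hand=[0.05,0.05,0.05,0.05,0.085], yaw=[0,0,0,0,0])

```text
time_s: 20.4
position: [0.637, -0.2632, 0.1007]
tool_rot: [[-0.546, 0.838, 0.001], [0.838, 0.546, -0.0], [-0.001, 0.0, -1.0]]
ft_force: [-0.4, 0.2, -0.6]
grip_width: 0.0736
gripper_force: 0.0
```

Emit:
jog_arm([
  [0,0,0],
  [0,0,0],
  [0,0,0.03],
  [0,0,0.05],
  [0,0,0.03],
], hand=[0.085,0.085,0.085,0.085,0.085], yaw=[0,0,0,0,0])

```text
time_s: 21.02
position: [0.6372, -0.2634, 0.213]
tool_rot: [[-0.546, 0.838, 0.002], [0.838, 0.546, -0.002], [-0.003, 0.001, -1.0]]
ft_force: [-0.1, -0.6, -1.4]
grip_width: 0.085
gripper_force: 0.0
```

```bash
python3 -c "
from h import *
st()"
```

```text
21.02 [ 0.6372 -0.2634  0.213 ] yaw 33.1 w 0.085 F [-0.1 -0.6 -1.4]
```

Emit:
jog_arm([
  [-0.024,0.0455,0],
  [-0.024,0.0455,0],
  [-0.024,0.0455,0],
  [-0.024,0.0455,0],
  [-0.024,0.0455,0],
], hand=[0.085,0.085,0.085,0.085,0.085], yaw=[-0.035,-0.035,-0.035,-0.035,-0.035])

```text
time_s: 21.65
position: [0.5159, -0.0344, 0.2104]
tool_rot: [[-0.39, 0.921, 0.0], [0.921, 0.39, 0.0], [-0.0, 0.0, -1.0]]
ft_force: [1.0, 0.6, -0.2]
grip_width: 0.0847
gripper_force: 0.0
```

Emit:
jog_arm([
  [-0.024,0.0455,0],
  [-0.024,0.0455,0],
  [-0.024,0.0455,-0.01],
  [0,0,0],
  [0,0,0],
], hand=[0.085,0.085,0.085,0.085,0.085], yaw=[-0.035,-0.035,-0.035,0,0])

```text
time_s: 22.28
position: [0.4454, 0.1005, 0.2006]
tool_rot: [[-0.293, 0.956, 0.001], [0.956, 0.293, -0.0], [-0.001, 0.001, -1.0]]
ft_force: [0.2, -0.1, -0.1]
grip_width: 0.0849
gripper_force: 0.0
```

```bash
python3 -c "
from h import *
shot('w7')"
```

```text
22.27 [0.4454 0.1005 0.2006] yaw 17.0 w 0.0849 F [ 0.2 -0.1 -0.1]
```

View pics/w7.png

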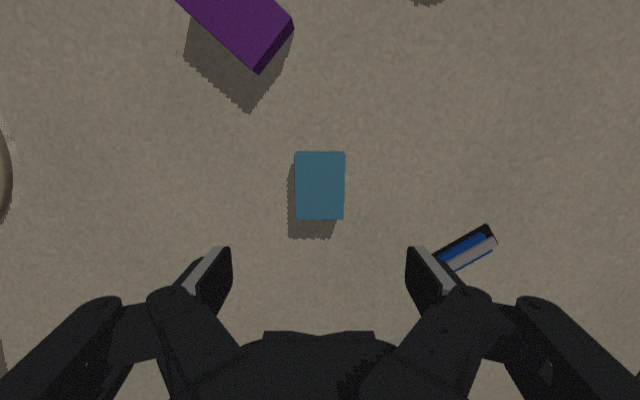

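Garage top corners (294,151),(346,151),(344,219),(295,219), aligned to the tool; the stapler at (465,248) is off the finger line.

```bash
python3 -c "
from h import *
s=dict(np.load('pics/w7.npz'));C=cam('wrist',s)
print(fit(ray(C,[(294,151),(346,151),(344,219.5),(295,219.5)],.03),.052,.07))
"
```

```text
[ 0.4475  0.1008 16.853   1.4259]
```

Emit:
jog_arm([
  [0.001,0,-0.045],
  [0,0,-0.05],
  [0,0,-0.045],
  [0,0,-0.025],
  [0,0,-0.009],
], hand=[0.085,0.085,0.085,0.085,0.085], yaw=[0,0,0,0,0])

```text
time_s: 22.95
position: [0.4462, 0.0998, 0.0252]
tool_rot: [[-0.291, 0.957, -0.002], [0.957, 0.291, 0.0], [0.001, -0.002, -1.0]]
ft_force: [-1.0, 0.2, 0.7]
grip_width: 0.0853
gripper_force: 0.0
```

Emit:
jog_arm([
  [0,0,0],
  [0,0,0],
  [0,0,0],
  [0,0,0],
  [0,0,0],
], hand=[0.085,0.045,0.045,0.045,0.045], yaw=[0,0,0,0,0])

```text
time_s: 23.58
position: [0.4464, 0.1008, 0.0273]
tool_rot: [[-0.293, 0.956, 0.002], [0.956, 0.293, -0.0], [-0.001, 0.002, -1.0]]
ft_force: [-0.5, -0.1, 5.1]
grip_width: 0.051
gripper_force: 41.8
```

Emit:
jog_arm([
  [0,0,0.03],
  [0,0,0.05],
  [0.004,-0.049,0.04],
  [0.004,-0.049,0.02],
  [0.004,-0.049,0],
], hand=[0.045,0.045,0.045,0.045,0.045], yaw=[0,0,-0.038,-0.038,-0.038])

```text
time_s: 24.2
position: [0.4584, -0.0471, 0.168]
tool_rot: [[-0.181, 0.983, 0.005], [0.983, 0.181, -0.002], [-0.002, 0.004, -1.0]]
ft_force: [0.5, 0.3, -0.2]
grip_width: 0.0515
gripper_force: 42.3
```

Emit:
jog_arm([
  [0.004,-0.049,0],
  [0.004,-0.049,0],
  [0.004,-0.049,0],
  [0.004,-0.049,0],
  [0.0045,-0.049,0],
], hand=[0.045,0.045,0.045,0.045,0.045], yaw=[-0.038,-0.038,-0.038,-0.038,-0.039])

```text
time_s: 24.82
position: [0.4782, -0.292, 0.1663]
tool_rot: [[0.009, 1.0, 0.001], [1.0, -0.009, -0.0], [-0.0, 0.001, -1.0]]
ft_force: [0.5, -0.1, -1.8]
grip_width: 0.0509
gripper_force: 42.3
```

Emit:
jog_arm([
  [0,0,-0.04],
  [0,0,-0.045],
  [0,0,-0.02],
  [0,0,-0.01],
  [0,0,0],
], hand=[0.045,0.045,0.045,0.045,0.045], yaw=[0,0,0,0,0])

```text
time_s: 25.45
position: [0.4784, -0.2905, 0.051]
tool_rot: [[0.008, 1.0, 0.0], [1.0, -0.008, -0.0], [-0.0, 0.0, -1.0]]
ft_force: [-1.2, 0.4, -0.7]
grip_width: 0.051
gripper_force: 42.3
```

```bash
python3 -c "
from h import *
st()"
```

```text
25.45 [ 0.4784 -0.2905  0.051 ] yaw -0.5 w 0.051 F [-1.2  0.4 -0.7]
```

Target z about 0.033.

Emit:
jog_arm([
  [0.0005,-0.0005,-0.01],
  [0,0,-0.005],
  [0,0,-0.002],
  [0,0,0],
  [0,0,0],
], hand=[0.045,0.045,0.045,0.045,0.045], yaw=[0,0,0,0,0])

```text
time_s: 26.08
position: [0.4789, -0.2911, 0.034]
tool_rot: [[0.008, 1.0, 0.0], [1.0, -0.008, -0.0], [-0.0, 0.0, -1.0]]
ft_force: [-0.2, 0.2, 0.8]
grip_width: 0.0511
gripper_force: 42.3
```

Emit:
jog_arm([
  [0,0,-0.001],
  [0,0,0],
  [0,0,0],
  [0,0,0],
  [0,0,0],
], hand=[0.045,0.045,0.085,0.085,0.085], yaw=[0,0,0,0,0])

```text
time_s: 26.7
position: [0.4788, -0.291, 0.0326]
tool_rot: [[0.008, 1.0, -0.0], [1.0, -0.008, 0.0], [0.0, -0.0, -1.0]]
ft_force: [0.4, -0.1, -0.1]
grip_width: 0.0851
gripper_force: 0.0
```

Emit:
jog_arm([
  [0,0,0.04],
  [0,0,0.06],
  [0,0,0.06],
  [0,0,0.01],
  [0,0,0],
], hand=[0.085,0.085,0.085,0.085,0.085], yaw=[0,0,0,0,0])

```text
time_s: 27.32
position: [0.4787, -0.2909, 0.2026]
tool_rot: [[0.008, 1.0, 0.0], [1.0, -0.008, -0.0], [-0.0, 0.0, -1.0]]
ft_force: [0.5, -0.5, -0.1]
grip_width: 0.0848
gripper_force: 0.0
```

```bash
python3 -c "
from h import *
shot('w8')"
```

```text
27.32 [ 0.4787 -0.2909  0.2026] yaw -0.5 w 0.0848 F [ 0.5 -0.5 -0.1]
```

View pics/w8.png

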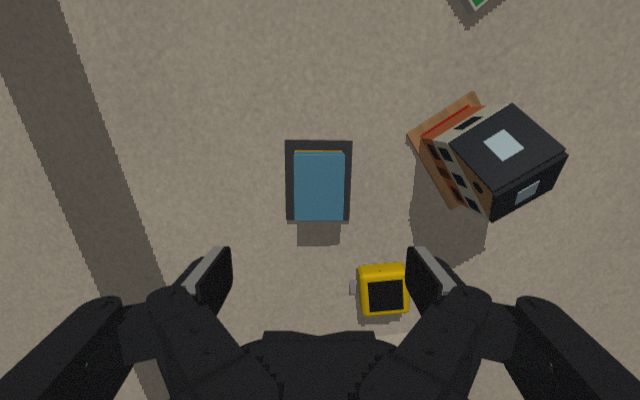

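Garage sits within the yellow outline (top corners (294,152),(346,152),(344,221),(295,221)); house stack looks even.

```bash
python3 -c "
from h import *
s=dict(np.load('pics/w8.npz'));C=cam('wrist',s)
print(fit(ray(C,[(293.5,151.5),(346,151.5),(344,221),(295,221)],.036),.052,.07))
"
```

```text
[ 0.481  -0.2912 -0.524   1.507 ]
```

Emit:
jog_arm([
  [0.02,0.026,0],
  [0.02,0.026,0],
  [0.02,0.026,0],
  [0.02,0.026,0],
  [0.02,0.026,0],
], hand=[0.085,0.085,0.085,0.085,0.085], yaw=[-0.109,-0.109,-0.109,-0.109,-0.109])

```text
time_s: 28.0
position: [0.5789, -0.1599, 0.2004]
tool_rot: [[0.528, 0.849, -0.004], [0.849, -0.528, 0.002], [-0.0, -0.004, -1.0]]
ft_force: [0.6, -0.9, 0.5]
grip_width: 0.0853
gripper_force: 0.0
```

Emit:
jog_arm([
  [0.02,0.026,0],
  [0.02,0.026,0],
  [0.021,0.026,0],
  [0,0,0],
  [0,0,0],
], hand=[0.085,0.085,0.085,0.085,0.085], yaw=[-0.109,-0.109,-0.109,0,0])

```text
time_s: 28.62
position: [0.6392, -0.0833, 0.2012]
tool_rot: [[0.77, 0.638, -0.003], [0.638, -0.77, 0.001], [-0.002, -0.002, -1.0]]
ft_force: [0.2, 0.1, 0.2]
grip_width: 0.0847
gripper_force: 0.0
```

```bash
python3 -c "
from h import *
shot('w9')"
```

```text
28.62 [ 0.6392 -0.0833  0.2012] yaw -50.4 w 0.0847 F [0.2 0.1 0.2]
```

View pics/w9.png

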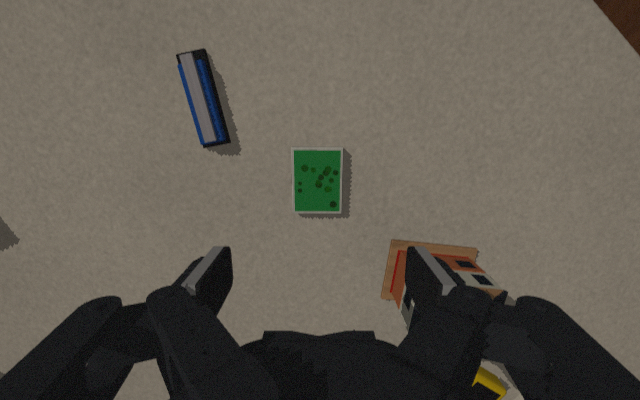

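Green roof corners (292,149),(343,149),(342,213),(293,213), square to the tool.

```bash
python3 -c "
from h import *
s=dict(np.load('pics/w9.npz'));C=cam('wrist',s)
print(fit(ray(C,[(292,148.5),(343.5,148.5),(342,213),(293,213)],.012),.056,.074))
"
```

```text
[  0.6409  -0.0823 -50.4912   0.9879]
```

Emit:
jog_arm([
  [0.0013,0.0007,-0.045],
  [0,0,-0.045],
  [0,0,-0.045],
  [0,0,-0.03],
  [0,0,-0.012],
], hand=[0.085,0.085,0.085,0.085,0.085], yaw=[0,0,0,0,0])

```text
time_s: 29.3
position: [0.64, -0.083, 0.024]
tool_rot: [[0.771, 0.637, -0.003], [0.637, -0.771, 0.001], [-0.002, -0.003, -1.0]]
ft_force: [0.5, 0.2, 0.2]
grip_width: 0.085
gripper_force: 0.0
```

Emit:
jog_arm([
  [0,0,-0.002],
  [0,0,0],
  [0,0,0],
  [0,0,0],
  [0,0,0],
], hand=[0.085,0.085,0.085,0.085,0.085], yaw=[0,0,0,0,0])

```text
time_s: 29.92
position: [0.6412, -0.0823, 0.0241]
tool_rot: [[0.771, 0.637, 0.0], [0.637, -0.771, -0.0], [0.0, 0.0, -1.0]]
ft_force: [-0.0, 0.1, 0.3]
grip_width: 0.0846
gripper_force: 0.0
```

Emit:
jog_arm([
  [0,0,-0.0025],
  [0,0,0],
  [0,0,0],
  [0,0,0],
  [0,0,0],
], hand=[0.085,0.05,0.05,0.05,0.05], yaw=[0,0,0,0,0])

```text
time_s: 30.55
position: [0.6413, -0.0824, 0.0216]
tool_rot: [[0.771, 0.637, 0.001], [0.637, -0.771, -0.0], [0.0, 0.001, -1.0]]
ft_force: [-1.3, 0.5, 5.0]
grip_width: 0.0545
gripper_force: 42.5
```

Emit:
jog_arm([
  [0,0,0.03],
  [0,0,0.06],
  [0,0,0.06],
  [-0.023,-0.03,0.02],
  [-0.023,-0.03,0],
], hand=[0.05,0.05,0.05,0.05,0.05], yaw=[0,0,0,0.124,0.124])

```text
time_s: 31.18
position: [0.595, -0.1429, 0.193]
tool_rot: [[0.587, 0.81, 0.003], [0.81, -0.587, -0.002], [0.001, 0.003, -1.0]]
ft_force: [-0.0, -0.6, -1.6]
grip_width: 0.0538
gripper_force: 42.4
```

Emit:
jog_arm([
  [-0.023,-0.03,0],
  [-0.023,-0.03,0],
  [-0.023,-0.03,0],
  [-0.023,-0.03,0],
  [-0.024,-0.0285,0],
], hand=[0.05,0.05,0.05,0.05,0.05], yaw=[0.124,0.124,0.124,0.124,0.124])

```text
time_s: 31.8
position: [0.4782, -0.2917, 0.1909]
tool_rot: [[0.008, 1.0, -0.0], [1.0, -0.008, 0.0], [0.0, -0.0, -1.0]]
ft_force: [0.1, -0.2, 0.4]
grip_width: 0.0543
gripper_force: 42.4
```

Emit:
jog_arm([
  [0,0,-0.05],
  [0,0,-0.04],
  [0,0,-0.015],
  [0,0,0],
  [0,0,0],
], hand=[0.05,0.05,0.05,0.05,0.05], yaw=[0,0,0,0,0])

```text
time_s: 32.42
position: [0.4798, -0.2913, 0.0877]
tool_rot: [[0.012, 1.0, 0.002], [1.0, -0.012, -0.002], [-0.002, 0.002, -1.0]]
ft_force: [1.0, 0.0, -0.7]
grip_width: 0.0545
gripper_force: 42.4
```

```bash
python3 -c "
from h import *
st()"
```

```text
32.42 [ 0.4798 -0.2913  0.0877] yaw -0.7 w 0.0545 F [ 1.   0.  -0.7]
```

Emit:
jog_arm([
  [0,0,-0.015],
  [0,0,-0.008],
  [0,0,-0.004],
  [0,0,0],
  [0,0,0],
], hand=[0.05,0.05,0.05,0.05,0.05], yaw=[0,0,0,0,0])

```text
time_s: 33.05
position: [0.4792, -0.291, 0.0595]
tool_rot: [[0.012, 1.0, 0.0], [1.0, -0.012, -0.0], [-0.0, 0.0, -1.0]]
ft_force: [0.1, -0.1, 0.2]
grip_width: 0.054
gripper_force: 42.4
```

Emit:
jog_arm([
  [0,0,-0.0015],
  [0,0,-0.001],
  [0,0,0],
  [0,0,0],
  [0,0,0],
], hand=[0.05,0.05,0.05,0.05,0.05], yaw=[0,0,0,0,0])

```text
time_s: 33.67
position: [0.4792, -0.2909, 0.0576]
tool_rot: [[0.012, 1.0, 0.001], [1.0, -0.012, -0.001], [-0.001, 0.001, -1.0]]
ft_force: [-1.5, 2.2, 7.2]
grip_width: 0.0545
gripper_force: 43.3
```

Contact (7 N); release, rise and step aside for a look.

Emit:
jog_arm([
  [0,0,0],
  [0,0,0],
  [0,0,0.02],
  [0,0,0.05],
  [0,0,0.06],
], hand=[0.085,0.085,0.085,0.085,0.085], yaw=[0,0,0,0,0])

```text
time_s: 34.3
position: [0.4787, -0.2905, 0.1874]
tool_rot: [[0.012, 1.0, -0.002], [1.0, -0.012, 0.002], [0.002, -0.002, -1.0]]
ft_force: [0.7, -1.1, -0.3]
grip_width: 0.085
gripper_force: 0.0
```

Emit:
jog_arm([
  [0,0,0.05],
  [0.02,0,0.03],
  [0.03,0,0.02],
  [0,0,0],
  [0,0,0],
], hand=[0.085,0.085,0.085,0.085,0.085], yaw=[0,0,0,0,0])

```text
time_s: 34.92
position: [0.5285, -0.2906, 0.2857]
tool_rot: [[0.012, 1.0, -0.002], [1.0, -0.012, 0.001], [0.001, -0.002, -1.0]]
ft_force: [-0.5, 0.5, -0.3]
grip_width: 0.0849
gripper_force: 0.0
```

```bash
python3 -c "
from h import *
im=shot('w10')
cv2.imwrite('pics/w10c.png',cv2.resize(im[40:300,200:520],None,fx=2.3,fy=2.3,interpolation=cv2.INTER_CUBIC))"
```

```text
34.92 [ 0.5285 -0.2906  0.2857] yaw -0.7 w 0.0849 F [-0.5  0.5 -0.3]
```

View pics/w10c.png

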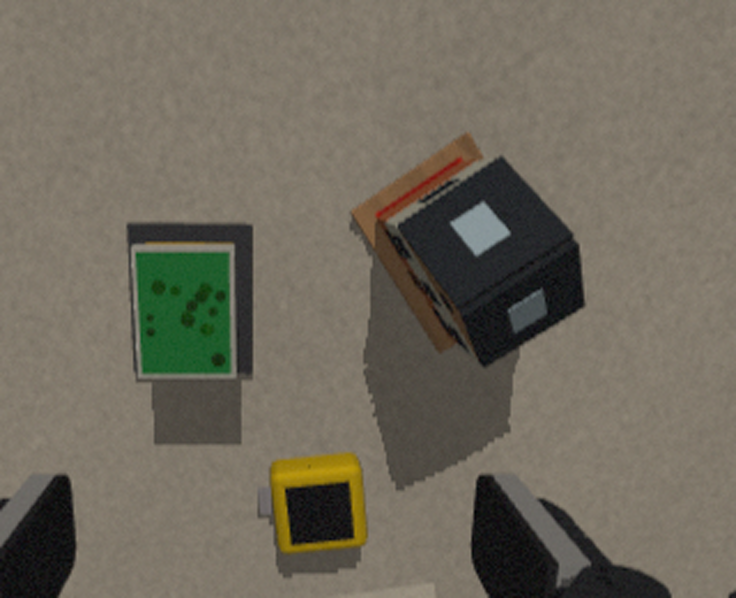

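Both buildings look even: green roof corners (132,244),(235,243),(238,377),(139,378) in the crop; gable ridge (452,306)-(578,240), far eave (388,223)-(503,157). Tape measure undisturbed.

```bash
python3 -c "
from h import *
s=dict(np.load('pics/w10.npz'));C=cam('wrist',s)
f=lambda p:np.array(p)/2.3+[200,40]
print(fit(ray(C,f([(132,244),(235,243),(238,377),(139,378)]),.048),.056,.074))
e=ray(C,f([(388,223),(503,157),(584,305),(485,366)]),.076);print(fit(e,.058,.087))
print(ray(C,f([(452,306),(578,240)]),.113).mean(0))
C=cam('top');print(st()['qvel'].round(2))
"
```

```text
[ 0.4817 -0.2911 -0.3425  0.4445]
[ 0.6379 -0.264  33.432   2.1898]
[ 0.63679991 -0.26342358]
34.98 [ 0.5284 -0.2907  0.2857] yaw -0.7 w 0.085 F [-0.8  0.1 -0.6]
[-0.28 -0.15  0.04 -0.03  0.11 -0.02]
```

All parts are within about 2 mm of their supports, so I'm handing in.

```bash
python3 -c "
from rig import env
print(env.close_job())"
```

```text
the job is handed in; nothing more can be done
None
```

I built the house and garage and handed the job in at about 35 s. By my last camera checks every part is within about 2 mm of its support and turned less than 1°, everything is released, and I never touched the stapler, mug or tape measure; the judge returned no verdict.

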